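Latch the rice cooker's lid and take off its steam-vent cap

ROBOT

A 7-joint arm with a two-finger parallel gripper is mounted at the origin on the work surface. World frame = base frame: x ahead of the robot, y to its left, z up, the work surface at z = 0. Lengths are in mm, angles in degrees, forces in N, time in s.
With the tool pointing down it reaches from about 400 to 750 mm from the base axis. Payload 19.5 kg.
Tool frame: the origin (TCP) lies at the very end of the fingers, on their centre line; the grasp point (between the pads) lies 19 mm behind it; z points along the fingers, y is the line along which they close (so a half turn about z gives the same grasp; the last joint's range is limited). The gripper opens to 85 mm and grips with 20 to 120 N. Pads are 22 mm wide; open, the fingers measure 114 mm over their backs; the gripper's body (76 mm by 85 mm) begins 54 mm behind the grasp point. The pads swing forward as they close: fully open they stand 13 mm farther back than shut.
Start: joints at [67.397, 40.479, -1.581, 85.061, 1.261, 54.483, -4.326], TCP at [198.669, -539.56, 231.268] pointing down, gripper open.
Joint ranges: [-155.06, 155.06], [-18.47, 123.98], [-90, 86.84], [0, 140.48], [-83.41, 263.41], [0, 116], [-161.91, 161.91]. Speed limits (degrees/s): [108.29, 108.29, 147.25, 147.25, 172.46, 172.46, 172.46].

INTERFACE

Orientations are given as a 3x3 rotation matrix whose columns are the frame's x, y, z axes.
In Python, from bench import ctrl gives the robot as it stands. Calls block until the motion is done:
- ctrl.move_ptp(position, orientation): joint-space move of the TCP to a pose.
- ctrl.line_to(position, feed=150, orientation=None, max_force=None): straight line of the TCP; orientation=None keeps the orientation; feed is the mean speed in mm/s. With max_force (N) it stops when the force on the tool has changed by that much, and returns True; else False.
- ctrl.goto_joints(angles): joint-space move.
- ctrl.set_gripper(opening, effort=None): finger opening in mm; effort is the grip in N (None keeps the last); returns when the fingers have stopped.
- ctrl.dwell(seconds).
- ctrl.inverse_kinematics(position, orientation): joint angles nearest the present ones, or None.
- ctrl.capture(name): name is "scene" or "side" or "wrist"; returns a dict with "pixels" (480x640x3 uint8, red, green, blue), "range_z" (480x640 float32, mm along the optical axis (not along the pixel's ray), 0 where there is no reading), "vfov" (degrees; the focal length in pixels is half the picture's height over the tangent of half this angle, whatever the lens; pixels are square), "cx", "cy" (the principal point, pixels), "world_from_camera" (4x4, takes a point from camera to world coordinates); the wrist camera has in their place "tool_from_camera" (4x4, takes a point from camera to tool coordinates, whose origin is the TCP and whose axes are the flange's). Camera axes: x right, y up, looking along -z (the intrinsics and any distortion apply to the point x, -y, -z); pixel columns grow to the right and rows downward; lengths in mm; the calibration is good to about 2 mm. A picture is of the moment at which its call begins: read the wrist's pose just before it.
A pose or a line that the arm cannot do raises ctrl.Unreachable and nothing moves.
- ctrl.job_done(): hands the job in; it is judged then, once.
Readings, each from a call of its own:
- ctrl.get_t(): time.
- ctrl.get_joint_pos(): joint angles.
- ctrl.get_joint_vel(): joint speeds.
- ctrl.get_tau(): joint torques, N m.
- ctrl.get_tool_pos(): TCP position.
- ctrl.get_tcp_rot(): TCP orientation.
- ctrl.get_contact_force(): force on the tool from outside, world axes, zero at the start.
- ctrl.get_moment(): the same for the moment, N m.
- ctrl.get_finger_gap(): finger opening in mm.
- ctrl.get_gripper_force(): force on a finger pad.
Only numpy, scipy, OpenCV 4.12 (cv2) and the standard library are available. Lean on these libraries where they do the work, as an engineer would, in place of code of your own. Each camera call takes 0.05 s, during which the arm holds its last target. There are 200 camera calls.

TASK

Press the rice cooker's lid down until its catch snaps and the lid stays fully shut, then take the dark steam-vent cap with the coral finger bar off the top of the lid for washing. It is a twist-lock cap that comes free after about a sixth of a turn, but which way is not marked and differs from cooker to cooker: try it gently both ways, and turn it the way that gives. Lift it straight off and finish with the program still holding it, level and still, about 5 cm above the vent; do not drop it, and leave the other things on the worktop where they are.

Things in the scene. Friction and masses are not known exactly. Their poses are not given: they have to be found in the camera images.
- cooker: rice cooker, rounded box 250 mm deep (x) by 230 mm wide (y), grey body 150 mm high with a white lid 40 mm thick; heavy, does not move. Origin: centre of its underside, on the worktop. Its x axis points from the front (control panel, thumb strip) to the rear (hinge), z up
- lid (a joint): angle of the lid, rad: 0 fully shut, grows as the front rises (to 1.4). Found ajar at 0.3 to 0.6; stays where it is left (stiff hinge, under 2 N at the front). At about 0.08 a striker under its front meets a sprung catch in the body; the push at the thumb strip then rises to 8 to 15 N at about 0.03, where it snaps in; the catch then holds the lid at 0 to 0.01
- lid_press (a point): middle of the grey thumb strip (60 mm wide) on the flat top of the lid, 28 mm behind its front edge: the place to press. It swings with the lid. Shut, it lies 95 mm in front of the cooker's centre and 193 mm above the worktop
- lid_hinge (a point): middle of the hinge line at the cooker's rear, 153 mm above the worktop, 118 mm behind the cooker's centre; the lid swings about the cooker's y axis through here. With the lid shut, the thumb strip is 213 mm to the front of this and 40 mm above it
- vent (a point): centre of the upper face of the lid's vent collar, a grey ring 72 mm across, 13 mm above the lid; lid shut, it is 35 mm behind the cooker's centre, 206 mm above the worktop. One way the cap stops dead in it after about 10 degrees (a firm hold there is 1 to 3 N m; over about 4.5 it breaks); the other way it turns freely and lifts out when turned 42 to 65 degrees. Which way is hidden and varies
- cap: dark steam-vent cap, 60 g: round flange 56 mm across, 6 mm thick, on the collar; on it an upright coral finger bar 44 mm long (cap's x), 14 mm thick (cap's y), top 26 mm above the flange's underside. Origin: centre of the flange's underside (at point vent while seated); z up. As found, the bar lies along the cooker's x axis. Lugs reach 11 mm below the flange, under the collar's tabs
- measure: bystander: clear measuring cup, 72 mm across, 75 mm high, beside the cooker; origin at its underside
- paddle: bystander: white rice paddle lying beside the cooker, 200 mm long; origin near its middle, underneath
- tub: bystander: food tub with coral lid, 158 x 118 x 74 mm; origin at its underside
- colander: bystander: steel bowl, 210 mm across, 85 mm high; origin at its underside
- jar: bystander: glass jar with green cap, 70 mm across, 110 mm high; origin at its underside
- mug: bystander: blue mug, 80 mm across, 90 mm high; origin at its underside
- ladle: bystander: black ladle lying on the worktop, 260 mm long; origin near its middle, underneath

How it is judged:
By the outcome, as a careful person would: the job done as asked, in the order asked, and still so for the second after the job is handed in, while the arm keeps its last pose, push and grip.
It also fails if it takes over 45 s, if anything falls off the work surface, if the arm or the gripper's body presses on something with over 40 N, if the wrist force passes 120 N, or if a joint passes its speed limit or range.

## Working session

There is one attempt and no reset: what is moved stays moved. The work goes in short steps, each a Python script; the robot and the scene stay as the last script left them, time stands still between calls to the robot, and variables do not carry over. Pictures are saved under pics/ and viewed, at most 10 in all, crops included, and the job is handed in when it is done.

```bash
ls; mkdir -p pics; cat > h.py <<'E'
import numpy as np, cv2
from bench import ctrl
def cap(n):
    p=np.array(ctrl.get_tool_pos());R=np.array(ctrl.get_tcp_rot())
    c=ctrl.capture(n)
    if n=="wrist":
        T=np.eye(4);T[:3,:3]=R;T[:3,3]=p
        c["W"]=T@np.array(c["tool_from_camera"])
    else: c["W"]=np.array(c["world_from_camera"])
    return c
def cloud(c):
    f=240/np.tan(np.radians(c["vfov"])/2)
    z=c["range_z"].astype(float);v,u=np.mgrid[:480,:640]
    P=np.stack([(u-c["cx"])/f*z,-(v-c["cy"])/f*z,-z,np.ones_like(z)],-1)
    X=(P@c["W"].T)[...,:3];X[z==0]=np.nan;return X
def save(c,n): cv2.imwrite(f"pics/{n}.png",c["pixels"][...,::-1])
E
python3 - <<'E'
from h import *
for n in ("scene","side"):
    c=cap(n);save(c,n);np.save(n+".npy",cloud(c));print(n,{k:v for k,v in c.items() if k not in("pixels","range_z")})
E
```

```text
pics
scene {'vfov': 51.562121355250824, 'cx': 318.3419958402409, 'cy': 241.74362034707752, 'world_from_camera': array([[ 6.54796142e-01, -5.34618204e-01,  5.34252177e-01,
         1.27977237e+03],
       [ 7.55550561e-01,  4.44653553e-01, -4.81068153e-01,
        -6.81188151e+02],
       [ 1.96306634e-02,  7.18656102e-01,  6.95088515e-01,
         1.08697200e+03],
       [ 0.00000000e+00,  0.00000000e+00,  0.00000000e+00,
         1.00000000e+00]]), 'W': array([[ 6.54796142e-01, -5.34618204e-01,  5.34252177e-01,
         1.27977237e+03],
       [ 7.55550561e-01,  4.44653553e-01, -4.81068153e-01,
        -6.81188151e+02],
       [ 1.96306634e-02,  7.18656102e-01,  6.95088515e-01,
         1.08697200e+03],
       [ 0.00000000e+00,  0.00000000e+00,  0.00000000e+00,
         1.00000000e+00]])}
side {'vfov': 57.14732351824696, 'cx': 325.229002228604, 'cy': 237.3002904862168, 'world_from_camera': array([[-8.57197729e-01,  3.76015233e-01, -3.51887194e-01,
         1.03624294e+02],
       [-5.14759102e-01, -6.45945570e-01,  5.63717472e-01,
         7.26547718e+02],
       [-1.53336171e-02,  6.64354473e-01,  7.47260339e-01,
         1.13087528e+03],
       [ 0.00000000e+00,  0.00000000e+00,  0.00000000e+00,
         1.00000000e+00]]), 'W': array([[-8.57197729e-01,  3.76015233e-01, -3.51887194e-01,
         1.03624294e+02],
       [-5.14759102e-01, -6.45945570e-01,  5.63717472e-01,
         7.26547718e+02],
       [-1.53336171e-02,  6.64354473e-01,  7.47260339e-01,
         1.13087528e+03],
       [ 0.00000000e+00,  0.00000000e+00,  0.00000000e+00,
         1.00000000e+00]])}
```

View pics/scene.png

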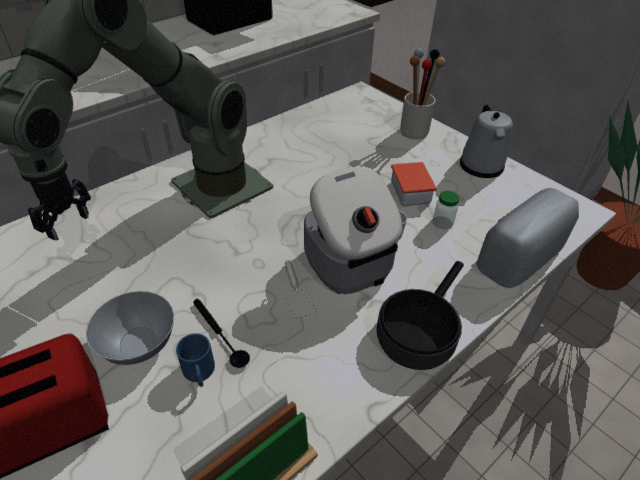

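View pics/side.png

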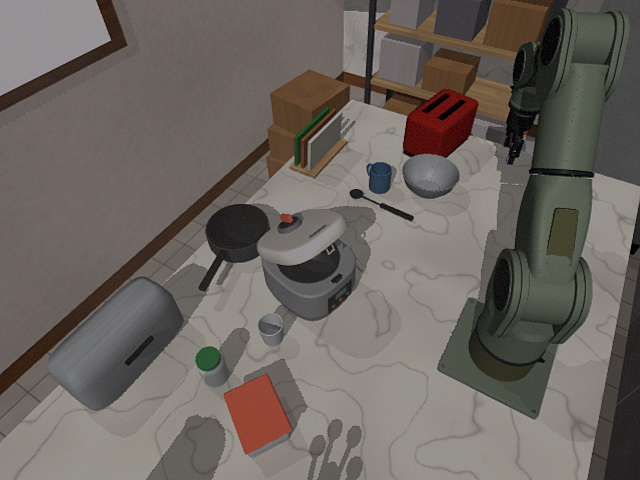

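The scene picture shows the cooker near (355,235), its lid ajar with the front facing the robot. The thumb strip is at (345,176) and the cap's coral bar at (368,217). The measuring cup is on the far (+y) side, and the paddle lies near (295,285).

```bash
python3 - <<'E'
from h import *
X=np.load("scene.npy");im=cv2.imread("pics/scene.png")
cv2.imwrite("pics/crop.png",cv2.resize(im[155:300,290:415],None,fx=4,fy=4,interpolation=cv2.INTER_CUBIC))
P=X[190:232,322:350].reshape(-1,3);P=P[~np.isnan(P[:,0])]
m=P.mean(0);n=np.linalg.svd(P-m)[2][2];n*=np.sign(n[2])
for _ in range(3):
    d=(P-m)@n;Q=P[abs(d)<3];m=Q.mean(0);n=np.linalg.svd(Q-m)[2][2];n*=np.sign(n[2])
print("plane",m,n,len(Q),len(P),"tilt",np.degrees(np.arccos(n[2])),np.arccos(n[2]),"yaw",np.degrees(np.arctan2(n[1],n[0])))
b,g,r=[im[...,i].astype(int) for i in range(3)]
M=(r-g>60)&(np.mgrid[:480,:640][0]>200)&(np.mgrid[:480,:640][0]<235)&(np.mgrid[:480,:640][1]<385)&(np.mgrid[:480,:640][1]>350)
C=X[M];print("coral",len(C),np.nanmedian(C,0),np.nanmin(C,0),np.nanmax(C,0),"h",np.nanpercentile((C-m)@n,[10,50,90]))
for u,v in((345,176),(338,178),(352,174)):print(u,v,X[v,u],(X[v,u]-m)@n)
S=np.load("side.npy");print("cup",S[318,272],S[330,262])
E
```

```text
plane [579.67440772   8.9185584  253.47112212] [ 0.48488256 -0.12930704  0.86496739] 896 1167 tilt 30.121017806133075 0.5257109347688612 yaw -14.93197100253135
coral 72 [653.51049831  55.74656203 262.76969081] [635.00165236  45.18984937 251.64591616] [671.75760659  66.18694316 274.46375923] h [34.15241145 37.44020234 40.67146003]
345 176 [525.74960502  86.83160351 294.45815937] -0.7694507039611245
338 178 [522.15364719  64.70608348 296.2788577 ] 1.922762165220411
352 174 [531.23545903 107.36342666 294.55189018] -0.6832908753020212
cup [584.64525693 249.65871062  51.95097328] [596.81871214 285.44678011  28.28584468]
```

View pics/crop.png

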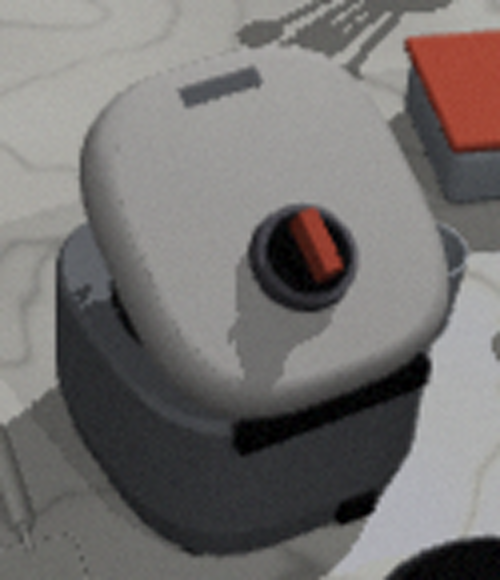

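Strip at (526,87,294) and bar top at (653,56,263). Strip to cap foot measures 130 mm as it should, and the hinge height comes out at 153 mm. That gives yaw ≈ -14°, lid ≈ 0.525 rad and cooker centre ≈ (571,75). Next I check IK for both tool yaws and take a wrist look from above.

```bash
cat >> h.py <<'E'
psi=np.radians(-14.);ex=np.array([np.cos(psi),np.sin(psi),0]);hinge=np.array([685.2,47.,153.])
def Rt(deg,s=1): # tool down, y axis along s*cooker y turned by deg (world z, ccw)
    a=psi+np.radians(deg);y=s*np.array([-np.sin(a),np.cos(a),0]);z=np.array([0,0,-1.])
    return np.stack([np.cross(y,z),y,z],1)
def lidpt(front,up,th): # point in lid coords -> world
    return hinge-ex*(front*np.cos(th)-up*np.sin(th))+np.array([0,0,front*np.sin(th)+up*np.cos(th)])
E
python3 - <<'E'
from h import *
print(np.round(ctrl.get_tcp_rot(),2).tolist(),ctrl.get_t())
print(lidpt(213,40,.525),lidpt(83,53,0))
for s in(1,-1):
  for d in(-70,0,70):
    for p in (lidpt(83,53,0)+[0,0,9],lidpt(83,53,0)+[0,0,60],lidpt(213,40,0),lidpt(213,40,.525)+[0,0,80]):
      q=ctrl.inverse_kinematics(p,Rt(d,s));print(s,d,None if q is None else np.round(q).astype(int).tolist())
E
```

```text
[[0.94, 0.35, -0.0], [0.35, -0.94, 0.0], [-0.0, -0.0, -1.0]] 0.1
[525.81390738  86.73941615 294.37132766] [604.66545472  67.07951733 206.        ]
1 -70 [-1, 45, -17, 79, 14, 58, -15]
1 -70 [-1, 42, -19, 74, 14, 66, -15]
1 -70 [-7, 37, -14, 105, 13, 39, -23]
1 -70 [0, 30, -25, 77, 13, 75, -19]
1 0 [8, 48, -38, 78, 30, 64, 42]
1 0 [8, 45, -39, 74, 28, 71, 44]
1 0 [5, 40, -37, 105, 32, 46, 28]
1 0 [9, 33, -44, 77, 23, 79, 42]
1 70 [19, 61, -77, 78, 59, 85, 92]
1 70 [19, 57, -77, 73, 55, 89, 96]
1 70 [20, 55, -77, 105, 57, 71, 71]
1 70 [20, 43, -77, 77, 42, 91, 94]
-1 -70 [-26, 50, 39, 80, -33, 62, -156]
-1 -70 [-26, 47, 39, 75, -29, 69, -159]
-1 -70 [-37, 43, 40, 106, -38, 45, -150]
-1 -70 [20, 43, -77, 77, 42, 91, 134]
-1 0 [-17, 46, 17, 79, -15, 57, -101]
-1 0 [-16, 43, 15, 74, -11, 64, -104]
-1 0 [-27, 38, 20, 106, -19, 39, -99]
-1 0 [-14, 29, 2, 78, -1, 73, -116]
-1 70 [-7, 45, -5, 79, 4, 57, -47]
-1 70 [-6, 42, -7, 74, 5, 64, -47]
-1 70 [-14, 37, -2, 106, 2, 38, -51]
-1 70 [-5, 30, -14, 77, 7, 74, -54]
```

```bash
python3 - <<'E'
from h import *
p=np.array(ctrl.get_tool_pos());ctrl.line_to(p+[0,0,170],feed=300)
ctrl.move_ptp(lidpt(213,40,.525)+[-10,0,130],Rt(0));ctrl.set_gripper(0,40)
print(ctrl.get_t(),ctrl.get_tool_pos(),np.round(ctrl.get_joint_pos()),ctrl.get_finger_gap(),ctrl.get_contact_force())
c=cap("wrist");save(c,"w1");np.save("w1.npy",cloud(c))
E
```

```text
4.075 [515.7949629   86.76433323 424.36973477] [ 10.  31. -48.  71.  23.  87.  42.] -0.22691341577274854 [-0.20703646  0.69277256  0.53064962]
```

View pics/w1.png

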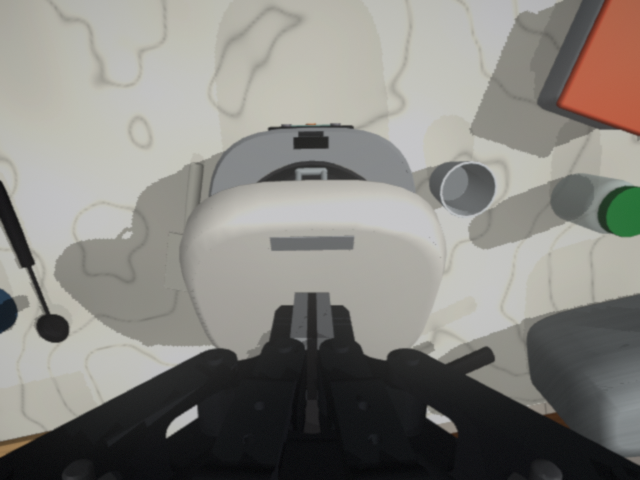

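The wrist picture shows the strip centred at (312,242), square to the tool, with the catch slot visible in front and the cup about 30 mm to the right of the lid. I check that point and then press along the arc.

```bash
python3 - <<'E'
from h import *
X=np.load("w1.npy")
for u in(275,312,349):print(X[242,u])
s=lidpt(213,40,.525);t=X[242,312]
print("diff",t-s)
assert np.linalg.norm(t-s)<12
ctrl.line_to(s+[0,0,25],feed=200)
h=ctrl.line_to(s-[0,0,6],feed=40,max_force=1.5)
print("touch",h,ctrl.get_tool_pos(),ctrl.get_contact_force())
p=np.array(ctrl.get_tool_pos());F=[]
th=.5-0.0
for th in np.arange(.52,-.031,-.02):
    q=lidpt(213,40,th);
    if q[2]>p[2]: continue
    ctrl.line_to(q,feed=60)
    f=ctrl.get_contact_force();F.append((round(th,3),np.round(f,1).tolist(),np.round(np.array(ctrl.get_tool_pos())-q,1).tolist()))
    if np.linalg.norm(f)>25: break
for x in F[::3]+F[-6:]:print(*x)
print(ctrl.get_t(),np.round(ctrl.get_tool_pos(),1))
E
```

```text
[517.74610289  59.1502093  297.67363714]
[524.29691891  84.78506411 297.13538003]
[531.1477645 110.5442444 295.7175291]
diff [-1.51698847 -1.95435205  2.76405237]
touch False [525.88762669  86.74238353 288.48946004] [ 0.2331497  -0.67808856  0.89478894]
0.48 [0.1, -0.0, -0.6] [-0.0, 0.0, 0.2]
0.42 [-0.0, -0.1, 0.5] [-0.2, 0.0, -0.1]
0.36 [-0.1, 0.4, 0.0] [-0.2, 0.0, -0.2]
0.3 [-0.3, 0.0, 0.0] [-0.2, 0.0, -0.2]
0.24 [-1.4, 0.3, -0.1] [-0.1, 0.0, -0.2]
0.18 [0.6, 1.0, 0.0] [-0.1, -0.0, -0.2]
0.12 [-0.1, 0.2, -0.2] [-0.1, -0.0, -0.2]
0.06 [0.2, 0.4, -0.1] [-0.0, -0.0, -0.1]
-0.0 [0.2, -0.4, 2.8] [0.2, 0.1, 0.0]
0.08 [-0.5, -0.7, -0.5] [-0.1, -0.0, -0.2]
0.06 [0.2, 0.4, -0.1] [-0.0, -0.0, -0.1]
0.04 [-0.1, 0.4, -0.4] [-0.1, -0.0, -0.1]
0.02 [-0.2, 0.3, 0.2] [-0.1, -0.0, -0.1]
-0.0 [0.2, -0.4, 2.8] [0.2, 0.1, 0.0]
-0.02 [-11.7, -8.0, 74.1] [1.1, 0.3, 2.9]
12.2333 [478.9  99.  191.7]
```

```bash
python3 - <<'E'
from h import *
ctrl.line_to(lidpt(213,40,0)+[0,0,12],feed=60)
print(ctrl.get_contact_force())
ctrl.line_to(lidpt(83,53,0)+[-40,10,150],feed=200)
c=cap("wrist");save(c,"w2");X=cloud(c);np.save("w2.npy",X)
s=cap("scene");S=cloud(s)
for Y in(X,S):
    near=(np.hypot(Y[...,0]-570,Y[...,1]-75)<75)&(Y[...,2]>150)&(np.hypot(Y[...,0]-605,Y[...,1]-67)>45)
    P=Y[near];m=np.median(P,0);A=np.c_[P[:,:2]-m[:2],np.ones(len(P))]
    k=abs(P[:,2]-m[2])<40
    for _ in range(5):
        w=np.linalg.lstsq(A[k],P[k,2],rcond=None)[0];r=P[:,2]-A@w;k=abs(r)<4
    print("lid plane",m,w,"tilt along cooker x",-w[:2]@ex[:2],k.sum(),len(k))
print(ctrl.get_t())
E
```

```text
[-0.39213003 -0.42558931 -0.39243488]
lid plane [552.34694882  80.60538734 422.32646473] [-8.51968796e-01  2.16261887e-01  4.29815018e+02] tilt along cooker x 0.8789801676043058 11641 78186
lid plane [559.52059746  38.21579536 634.13342965] [2.56435026e-01 2.90666433e-02 6.42158150e+02] tilt along cooker x -0.2417859525246959 88 3811
13.7833
```

View pics/w2.png

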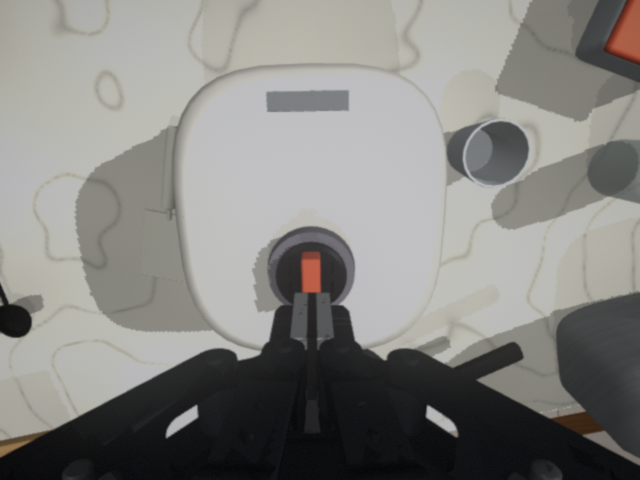

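The lid now looks shut: strip at (308,101), collar centre about (312,268), and the coral bar, partly hidden, at (311,272). I measure the lid plane on the clear area and the bar.

```bash
python3 - <<'E'
from h import *
X=np.load("w2.npy");P=X[115:215,215:410].reshape(-1,3);P=P[~np.isnan(P[:,0])]
m=P.mean(0);A=np.c_[P[:,:2]-m[:2],np.ones(len(P))];w=np.linalg.lstsq(A,P[:,2],rcond=None)[0]
print(m,"tilt",-w[:2]@ex[:2],"strip",X[101,308],"exp",lidpt(213,40,0))
im=cv2.imread("pics/w2.png").astype(int);M=(im[...,2]-im[...,1]>60);M[:240]=0;M[300:]=0;M[:,:290]=0;M[:,335:]=0
C=X[M];ey=np.array([-ex[1],ex[0],0]);v=lidpt(83,53,0)
top=C[C[:,2]>226];print(len(C),len(top),"z",np.nanmedian(top[:,2]),"x",np.nanpercentile((top-v)@ex,[1,99]),"y",np.nanpercentile((top-v)@ey,[2,50,98]))
# collar ring outline: points at z~206 within 45 of v
k=(abs(X[...,2]-206)<4)&(np.hypot(X[...,0]-v[0],X[...,1]-v[1])<45)
k[300:]=0
Q=X[k];a=np.c_[(Q-v)@ex,(Q-v)@ey];print("ring x",np.percentile(a[:,0],[.5,99.5]),"y",np.percentile(a[:,1],[.5,99.5]),np.median(Q[:,2]))
E
```

```text
[522.98376123  87.45209374 193.73775644] tilt 0.0006858997855530918 strip [477.566984    95.74794959 194.85835356] exp [478.5270103   98.52936376 193.        ]
628 619 z 232.5549059870621 x [-21.80931043   3.04585905] y [-7.16733128 -0.65249751  5.1813926 ]
ring x [-35.32253661  21.13681467] y [-34.67621937  33.18136949] 206.7523850042104
```

The lid is flat (tilt 0.0007 rad, top at 193.7 mm), so it is shut. The bar is within 1 mm of where I expected it. Next I grasp it and test the turn.

```bash
cat >> h.py <<'E'
ey=np.array([-ex[1],ex[0],0]);V=lidpt(83,53,0)-0.7*ey
def turn(a0,a1,lim,p,step=2.):
    M0=ctrl.get_moment()[2];L=[];a=a0
    while abs(a-a1)>1e-6:
        a+=np.clip(a1-a,-step,step);ctrl.line_to(p,feed=30,orientation=Rt(a))
        m=ctrl.get_moment()[2];L.append((round(float(a),1),round(float(m),2)))
        if abs(m-M0)>lim: break
    print(L,"z/f",np.round(ctrl.get_contact_force(),1),"gap",ctrl.get_finger_gap(),"t",ctrl.get_t());return a
E
python3 - <<'E'
from h import *
ctrl.set_gripper(40)
ctrl.line_to(V+[0,0,60],feed=200)
print("hit",ctrl.line_to(V+[0,0,9.5],feed=60,max_force=6),ctrl.get_tool_pos())
ctrl.set_gripper(0,70)
print(ctrl.get_finger_gap(),ctrl.get_gripper_force(),ctrl.get_contact_force(),ctrl.get_moment(),ctrl.get_t())
p=V+[0,0,9.5]
a=turn(0,14,.8,p)
E
```

```text
hit False [604.63799205  66.47822974 215.84439562]
12.387282922930423 68.50037097930908 [-1.66661235 -0.3482716   5.88413155] [-0.18608044  0.33627757  0.04081106] 16.2417
[(2.0, 0.1), (4.0, 0.08), (6.0, 0.11), (8.0, 0.08), (10.0, -0.12), (12.0, -0.42), (14.0, -0.99)] z/f [-6.6  0.8  8.8] gap 12.17354690169052 t 17.9917
```

The moment rises from 10° (about -1 N m at 14°), so counter-clockwise is the dead way. Now the other way.

```bash
python3 - <<'E'
from h import *
p=V+[0,0,9.5]
a=turn(14,0,3,p,7)
a=turn(0,-20,.7,p,4)
E
```

```text
[(7.0, -0.11), (0.0, -0.09)] z/f [-1.   0.3  7.2] gap 12.126188273058894 t 18.5417
[(-4.0, -0.11), (-8.0, -0.11), (-12.0, -0.11), (-16.0, -0.09), (-20.0, -0.17)] z/f [-1.1  1.2  7.1] gap 12.35006805766948 t 19.7917
```

It turns freely clockwise. I continue to -55° and lift gently.

```bash
python3 - <<'E'
from h import *
p=V+[0,0,9.5]
a=turn(-20,-55,.7,p,5)
if a==-55:
    print("lift hit",ctrl.line_to(p+[0,0,4],feed=15,max_force=10),np.round(ctrl.get_contact_force(),1),ctrl.get_tool_pos()[2])
    c=cap("wrist");save(c,"w3");np.save("w3.npy",cloud(c))
E
```

```text
[(-25.0, -0.05), (-30.0, -0.07), (-35.0, -0.07), (-40.0, -0.11), (-45.0, -0.14), (-50.0, -0.09), (-55.0, -0.1)] z/f [-1.   1.5  7.2] gap 12.761651465866356 t 21.5417
lift hit False [-0.2  0.5 -0.9] 219.4274655479971
```

```bash
python3 - <<'E'
from h import *
p=V+[0,0,9.5]
print("hit",ctrl.line_to(p+[0,0,20],feed=25,max_force=6),ctrl.get_contact_force(),ctrl.get_finger_gap())
print(ctrl.line_to(p+[0,0,50],feed=60,max_force=8))
ctrl.dwell(.5);print(ctrl.get_contact_force(),ctrl.get_finger_gap(),ctrl.get_gripper_force(),ctrl.get_tool_pos(),ctrl.get_t())
c=cap("wrist");X=cloud(c);np.save("w4.npy",X);P=X[115:215,215:410];print("wrist lid patch z",np.nanmedian(P[...,2]))
s=cap("side");S=cloud(s);o=cap("scene")
a=cv2.resize(s["pixels"][180:330,220:390],(390,344));b=cv2.resize(o["pixels"][150:300,300:470],(390,344))
cv2.imwrite("pics/f.png",np.hstack([a,b])[...,::-1]);np.save("o.npy",cloud(o))
E
```

```text
hit False [-0.73602694 -0.34775596 -0.4426937 ] 12.13657288756812
False
[ 0.39744601 -0.89789108 -1.41555727] 11.964636206825615 68.21019172668457 [604.47385756  66.40109427 265.4334079 ] 23.95
wrist lid patch z 193.83465043592227
```

View pics/f.png

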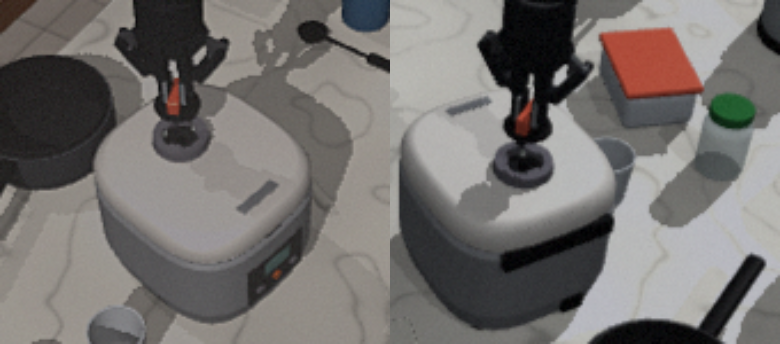

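The cap hangs level from the fingers, at (175,100) in the left half and (525,130) in the right. The collar below is empty and the lid is shut flat at 193.8 mm. The neighbouring objects in view look undisturbed.

```bash
python3 -c "
from h import *
print(ctrl.job_done())"
```

```text
the job is handed in; nothing more can be done
None
```

The lid is shut flat, the cap came free turning clockwise, and I handed the job in at about 24 s with the cap held level about 5 cm above the vent; the last press reached 74 N at the fingertips, and I judged the catch snapped from the flat lid, without testing it by pulling.

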